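# Slide the open paint tins up the ramp into the gated tray

### The job

Load the small paint tins into the low wooden tray: swing its gate bar wide open, move the sanding block off the deck and lay it flat in the shallow wooden tool tray, slide every small tin that stands on the table up the ramp onto the deck, and at the end swing the gate fully shut behind them. The tins' lids are only laid on, so slide the tins with light pushes, always less than 15 N, and do not lift them or tip them over. Leave the plastic cup and the blue roll of tape where they are.

Things in the scene. Friction and masses are not known exactly. Their poses are not given: they have to be found in the camera images.
- load_tray: Low tray fixed to the table. Origin: on the table under the deck's middle; x points along the way in (up the ramp), z up. The smooth metal ramp rises from the table at x = -230 mm to the deck at x = -90; the plywood deck is level, 20 mm up, x = -90 to +90. Wooden rails 40 mm high: back, inner face x = +90; sides, inner faces y = -138 and +138, 10 thick, x = -204 to +106.
- deck_mouth (a point): Middle of the deck's front edge, 20 mm above the table (load tray x = -90, y = 0 mm), where the shut gate bar crosses. A tin is inside once its centre is at least 38 mm farther in than this.
- gate (a joint): Gate bar angle, rad: 0 = shut across the deck mouth; grows to 1.75 at most as the bar swings level over the ramp, away from the deck, anticlockwise from above, about an upright hinge at x = -90, y = -153 mm of the load tray. Open, it lies over the side rail. Light friction (about 0.1 N m) holds it where left. Bar 14 mm square, reaching 240 mm from the hinge, from 42 to 56 mm above the table.
- gate_grip (a point): Point on the gate's grip, a round upright wooden peg 16 mm in diameter on top of the bar, 150 mm from the hinge. The peg stands from 56 to 84 mm above the table; this point is on its axis at 78 mm.
- tool_tray: Shallow wooden tool tray fixed to the table beyond the back of the load tray, 180 mm (its x) by 140 mm (its y), rim 22 mm high, walls 6 mm, floor 5 to 6 mm above the table. Origin: centre of its underside.
- sanding_block: Light grey sanding block, 64 mm (its x) by 102 mm (its y) by 26 mm high, 0.09 kg. Origin: centre of its underside; z up. It starts flat on the deck of the load tray.
- tin_a: Small round lever-lid paint tin, 67 mm in diameter and 59 mm high, about 0.25 kg (0.2 to 0.33), its lid only laid on. Origin: centre of its underside; z up. It may be absent.
- tin_b: Small round lever-lid paint tin, 71 mm in diameter and 71 mm high, about 0.25 kg (0.2 to 0.33), its lid only laid on. Origin: centre of its underside; z up. It may be absent.
- tin_c: Small round lever-lid paint tin, 63 mm in diameter and 51 mm high, about 0.25 kg (0.2 to 0.33), its lid only laid on. Origin: centre of its underside; z up. It may be absent.
- cup: Plastic beaker, 70 mm wide, 77 mm high: a bystander. Origin: centre of its underside.
- tape_blue: Blue roll of tape lying flat, 92 mm in diameter, 30 mm high: a bystander. Origin: centre of its underside.
Things that resemble listed ones, but are neither listed nor needed, are in the scene too. Leave any green look-alike of the tin_c alone.

How it is judged:
On the way, in this order (a step that is already met when the one before it is completed fails the run):
1. the gate has been swung wide open (past 1.3 rad) (value of joint gate above 1.3 rad), for 0.2 s.
2. the sanding block lies in the tool tray and every tin stands on the deck, inside the gate's line (x of sanding_block in the frame of tool_tray between -0.075 and 0.075 m and y of sanding_block in the frame of tool_tray between -0.055 and 0.055 m and z of sanding_block in the frame of tool_tray below 0.02 m and angle between sanding_block's own z axis and vertical below 0.15 rad and x of tin_a in the frame of load_tray between -0.052 and 0.08 m and y of tin_a in the frame of load_tray between -0.125 and 0.125 m and z of tin_a in the frame of load_tray between 0.015 and 0.028 m and angle between each of tin_a, tin_b, tin_c's own z axis and vertical below 0.1 rad and x of tin_b in the frame of load_tray between -0.052 and 0.08 m and y of tin_b in the frame of load_tray between -0.125 and 0.125 m and z of tin_b in the frame of load_tray between 0.015 and 0.028 m and x of tin_c in the frame of load_tray between -0.052 and 0.08 m and y of tin_c in the frame of load_tray between -0.125 and 0.125 m and z of tin_c in the frame of load_tray between 0.015 and 0.028 m), for 0.2 s.
At the end, for the whole second after the job is handed in: Every tin that is present stands upright (within 0.1 rad) and at rest on the deck, its centre at load-tray x between -52 and +80 mm and y within 125 mm; the sanding block lies flat in the tool tray (centre within 75 mm in x and 55 mm in y, underside below 20 mm); the gate is shut (below 0.1 rad) (all of step 2 and linear speed of each of tin_a, tin_b, tin_c, sanding_block below 0.02 m/s and value of joint gate below 0.1 rad); the robot touches nothing.
It fails at once if a tin is pushed or squeezed with 15 N or more (contact force between the fingers and tin_a above 15 N or contact force between the fingers and tin_b above 15 N or contact force between the fingers and tin_c above 15 N).
It fails at once if a tin is tipped (more than 0.6 rad) (angle between any of tin_a, tin_b, tin_c's own z axis and vertical above 0.6 rad).
It fails at once if a tin is lifted (more than 15 mm off the table short of the ramp, or more than 20 mm above the deck) ((height (world z) of tin_a above 0.04 m or (height (world z) of tin_a above 0.015 m and x of tin_a in the frame of load_tray below -0.27 m)) or (height (world z) of tin_b above 0.04 m or (height (world z) of tin_b above 0.015 m and x of tin_b in the frame of load_tray below -0.27 m)) or (height (world z) of tin_c above 0.04 m or (height (world z) of tin_c above 0.015 m and x of tin_c in the frame of load_tray below -0.27 m))).
It fails at once if the cup or the roll of tape is shifted by more than 30 mm (distance of any of cup, tape_blue from where it was at the start of the episode above 0.03 m).
Of tin_a, tin_b, tin_c only 2 to 3 are there at a start; the rules pass over those that are not, and their reading is None.
At some moment in a run one of tin_a, tin_b, tin_c, sanding_block may be knocked a few centimetres aside while the robot is not near it.
Once in a run the grip may slacken for a moment while it holds something.
It also fails if it takes over 210 s, if anything falls off the work surface, if the arm or the gripper's body presses on something with over 40 N, if the wrist force passes 120 N, or if a joint passes its speed limit or range.

### The arm

A 6-joint arm with a two-finger parallel gripper is mounted at the origin on a cart in front of the work surface, level with it; the furniture and walls round the work are solid. World frame = base frame: x ahead of the robot, y to its left, z up, the work surface at z = 0. Lengths are in m, angles in rad, forces in N, time in s.
With the tool pointing down it reaches from about 0.375 to 0.9 m from the base axis. Payload 3.1 kg.
Tool frame: the origin (TCP) lies where the fingers leave the gripper's body, on its centre line; the fingertips stand 70 mm ahead of it and the grasp point (between the pads) lies 51 mm ahead of it; z points along the fingers, y is the line along which they close (so a half turn about z gives the same grasp; the last joint's range is limited). The gripper opens to 87 mm and grips with 3 to 60 N. Pads are 19 mm wide; open, the fingers measure 117 mm over their backs; the gripper's body (75 mm by 190 mm) begins 51 mm behind the grasp point.
Start: joints at [-0.178, 0.527, 1.433, -0, 1.181, -0.178], TCP at [0.625, 0, 0.292] pointing down, gripper open.
Joint ranges: [-3.08, 3.08], [-0.75, 2.2], [0.22, 2.44], [-1.43, 4.57], [0, 2.65], [-2.85, 2.85]. Speed limits (rad/s): [2.79, 2.79, 3.14, 3.14, 3.14, 3.14].

### API

Orientations are given as a unit quaternion [x, y, z, w].
In Python, from rig import robot gives the robot as it stands.
- The arm moves only by the tool send_rows, never from a script. Its argument "deltas" is text: rows parted by semicolons, each of 7 numbers parted by spaces: the shift along the tool's x, y, z in mm, then the turn, a rotation vector about the tool's x, y, z in degrees, then the opening, from 0 (shut) to 1 (fully open). A call has 1 to 10 rows; each row shifts and turns the commanded pose from where the row before left it, along the tool's axes as they then stand; what a row does not reach is not made up. A row lasts 1/8 s, in which the tool goes at most 62.5 mm and 10.7 degrees, less where a joint would pass 70% of its speed; a pose out of reach is approached as far as the arm can. A call is refused whole if a number of a shift passes 62.5 or a number of a turn 10.7, either way. A call with a gripper value outside its range is refused whole. The fingers move at their own pace and stop on an object; "newtons" is the grip in N (left out, the last holds). Time passes only in rows, so rows that do not move let the fingers close. It gives the time, the measured TCP pose, the force, the opening and the grip force at its end, in the units of the state.
- robot.get_obs(): the state, without advancing time (a new reading comes with each control period).
- robot.camera(name): name is "scene" or "side" or "wrist"; returns a dict with "image" (400x640x3 uint8, red, green, blue), "depth" (400x640 float32, m along the optical axis (not along the pixel's ray), 0 where there is no reading), "fovy" (degrees; the focal length in pixels is half the picture's height over the tangent of half this angle, whatever the lens; pixels are square), "cx", "cy" (the principal point, pixels), "k1" (the pictures are not rectified: a ray, as slopes to the right and down, at radius r is drawn at 1 + k1 r^2 times it, then the intrinsics apply), "rvec" (rotation vector, rad) and "tvec" (3), from world to camera coordinates, as OpenCV has them. Camera axes: x right, y down, z forward; pixel columns grow to the right and rows downward; lengths in m; the calibration is good to about 2 mm. A picture is of the moment at which its call begins.
- robot.hand_in(): hands the job in; it is judged then, once.
Trained networks look in the newest picture that a camera, given by its name, has taken for a name from the list of things; names that differ only in an ending like _2 or _b are one class to them, and where a whole thing is asked for, a point or a joint stands for the part that bears it (a point fixed in the world has none). Each returns a list of dicts, best first, with "p" (0 to 1); they miss things now and then, are a little off and sometimes report something else, mostly with a low value. They report only what shows in the picture. A call takes as long as a camera call. They do not tell look-alikes from the thing itself.
- robot.find_in(camera, thing): "box" ([left, top, right, bottom] in pixels, round what is visible of it).
- robot.cut_out(camera, thing): "region" (400x640 bool, what is visible of it) and "box" ([left, top, right, bottom] in pixels, round what is visible of it).
The state is a dict: "time": time; "q": joint angles; "joint_velocities": joint speeds; "joint_torque": joint torques, N m; "position": TCP position; "tool_rot": TCP orientation; "ft_force": force on the tool from outside, world axes, zero at the start; "moment": the same for the moment, N m; "grip_width": finger opening in m; "grip_force": force on a finger pad.
Only numpy, scipy, OpenCV 4.12 (cv2) and the standard library are available. Lean on these libraries where they do the work, as an engineer would, in place of code of your own. Each camera call takes 0.05 s, during which the arm holds its last target. There are 200 camera calls.

## Working session

There is one attempt and no reset: what is moved stays moved. The work goes in short steps, Python scripts to look and compute and a tool call to move; the robot and the scene stay as the last step left them, time stands still between calls to the robot, and variables do not carry over. Pictures are saved under pics/ and viewed, at most 14 in all, crops included, and the job is handed in when it is done.

Besides the shell and the picture viewer there is one more tool, called after "Request:" by a JSON object that holds its "name" and its "arguments", one argument or row to a line. send_rows: Moves the arm, as the interface text tells. Its arguments: {"type":"object","properties":{"deltas":{"type":"string"},"newtons":{"type":"number"}},"required":["deltas"]}

```bash
ls; mkdir -p pics; cat > h.py <<'E'
import numpy as np, cv2
from rig import robot
from scipy.spatial.transform import Rotation as R
def cam(n):
    c=robot.camera(n); return c
def world(c,us,vs,z=None):
    """pixels -> world using depth or plane z"""
    us=np.atleast_1d(us).astype(float); vs=np.atleast_1d(vs).astype(float)
    f=200/np.tan(np.radians(c['fovy'])/2)
    xd=(us-c['cx'])/f; yd=(vs-c['cy'])/f
    x,y=xd.copy(),yd.copy()
    for _ in range(20):
        k=1+c['k1']*(x*x+y*y); x=xd/k; y=yd/k
    Rm=R.from_rotvec(np.ravel(c['rvec'])).as_matrix(); t=np.ravel(c['tvec'])
    d=np.stack([x,y,np.ones_like(x)],1)
    if z is None:
        dep=c['depth'][vs.astype(int),us.astype(int)]
        return (d*dep[:,None]-t)@Rm
    o=-Rm.T@t; w=d@Rm
    return o+w*((z-o[2])/w[:,2])[:,None]
def save(c,n): cv2.imwrite('pics/'+n,c['image'][:,:,::-1])
def reg(c,m):
    v,u=np.nonzero(m); ok=c['depth'][v,u]>0
    return world(c,u[ok],v[ok])
E
python3 - <<'E'
from h import *
for n in ['scene','side']:
    c=cam(n); save(c,n+'0.png')
    for th in ['tin_a','sanding_block','tool_tray','load_tray','gate_grip','cup','tape_blue']:
        for d in robot.cut_out(n,th):
            P=reg(c,d['region'])
            if len(P)<5: print(n,th,d['box'],d['p']);continue
            top=P[P[:,2]>np.percentile(P[:,2],95)-.004]
            print(n,th,round(d['p'],2),np.round(d['box']),'top z %.3f'%np.median(top[:,2]),'mid',np.round((top.min(0)+top.max(0))/2,3),'ext',np.round(np.ptp(top,axis=0),3))
E
```

```text
pics
scene tin_a 0.93 [359. 235. 383. 266.] top z 0.072 mid [ 0.498 -0.367  0.074] ext [0.071 0.069 0.007]
scene tin_a 0.66 [352. 217. 370. 238.] top z 0.052 mid [ 0.566 -0.269  0.055] ext [0.061 0.06  0.009]
scene tin_a 0.65 [396. 295. 417. 324.] top z 0.052 mid [ 0.395 -0.578  0.053] ext [0.062 0.061 0.006]
scene tin_a 0.57 [306. 218. 326. 241.] top z 0.060 mid [ 0.45  -0.158  0.062] ext [0.068 0.065 0.006]
scene sanding_block 0.51 [261. 162. 290. 188.] top z 0.050 mid [0.532 0.15  0.069] ext [0.065 0.133 0.041]
scene tool_tray 0.78 [204. 137. 253. 175.] top z 0.025 mid [0.492 0.444 0.026] ext [0.184 0.148 0.009]
scene load_tray 0.88 [222. 152. 326. 231.] top z 0.054 mid [0.502 0.139 0.064] ext [0.305 0.3   0.043]
scene gate_grip 0.72 [268. 165. 312. 195.] top z 0.083 mid [0.504 0.08  0.083] ext [0.017 0.02  0.013]
scene gate_grip 0.36 [226. 146. 327. 228.] top z 0.056 mid [0.505 0.141 0.066] ext [0.308 0.286 0.044]
scene cup 0.7 [309. 245. 331. 271.] top z 0.077 mid [ 0.345 -0.266  0.077] ext [0.071 0.068 0.008]
scene tape_blue 0.68 [269. 163. 309. 203.] top z 0.083 mid [0.502 0.0
[... 356 characters left out ...]
1 [341. 164. 358. 184.] top z 0.075 mid [ 0.497 -0.362  0.077] ext [0.061 0.075 0.009]
side sanding_block 0.75 [276. 235. 302. 263.] top z 0.049 mid [0.536 0.176 0.051] ext [0.061 0.102 0.007]
side tool_tray 0.6 [232. 287. 301. 335.] top z 0.023 mid [0.494 0.446 0.025] ext [0.185 0.146 0.011]
side load_tray 0.92 [247. 209. 358. 291.] top z 0.056 mid [0.505 0.147 0.068] ext [0.306 0.273 0.041]
side gate_grip 0.77 [269. 224. 330. 237.] top z 0.080 mid [0.502 0.084 0.079] ext [0.013 0.016 0.018]
side cup 0.5 [369. 182. 384. 202.] top z 0.077 mid [ 0.345 -0.265  0.079] ext [0.065 0.077 0.011]
side tape_blue 0.51 [372. 170. 387. 185.] top z 0.034 mid [ 0.371 -0.426  0.036] ext [0.065 0.087 0.008]
```

```bash
python3 - <<'E'
import cv2
a=cv2.imread('pics/scene0.png')[120:340,190:440];b=cv2.imread('pics/side0.png')[150:345,220:400]
cv2.imwrite('pics/s1.png',cv2.resize(a,None,fx=3,fy=2.7)[:600]);
E
python3 - <<'E'
from h import *
print(robot.get_obs())
c=cam('scene')
d=robot.cut_out('scene','gate_grip')[0];P=reg(c,d['region'])
b=P[(P[:,2]>.046)&(P[:,2]<.06)]
m=b.mean(0);w,v=np.linalg.eigh(np.cov((b-m)[:,:2].T));print('bar',m,v[:,1],b.min(0),b.max(0))
# rails: points at z 36-43
d=robot.cut_out('scene','load_tray')[0];P=reg(c,d['region'])
r=P[(P[:,2]>.035)&(P[:,2]<.042)]
np.save('r.npy',r)
print(cv2.minAreaRect((r[:,:2]*1000).astype(np.float32)))
d=robot.cut_out('scene','tool_tray')[0];P=reg(c,d['region']);print(cv2.minAreaRect((P[(P[:,2]>.015),:2]*1000).astype(np.float32)))
E
```

```text
{'time': 0.8, 'q': array([-1.78509438e-01,  5.27445496e-01,  1.43272387e+00, -5.81711387e-06,
        1.18140673e+00, -1.78480237e-01]), 'joint_velocities': array([-0.00013264,  0.0008793 , -0.00072134, -0.00033916,  0.00120084,
        0.0002832 ]), 'joint_torque': array([-1.07188621e-04, -4.39950907e+01, -1.76978803e+01,  6.35003415e-02,
        5.03239373e-02, -2.48482996e-05]), 'position': array([6.24963548e-01, 2.88530345e-05, 2.92274304e-01]), 'tool_rot': array([7.07116324e-01, 7.07097238e-01, 2.51298201e-06, 8.33740467e-06]), 'ft_force': array([0.21378536, 0.51337032, 0.35335636]), 'moment': array([0.01024679, 0.02542686, 0.02816512]), 'grip_force': 0.0, 'grip_width': 0.0869067112623392}
bar [0.54173401 0.08153258 0.05506257] [-0.99648463 -0.08377583] [0.41970797 0.06818735 0.04603305] [0.66064541 0.10119704 0.05977553]
((505.71795654296875, 137.4945068359375), (310.59393310546875, 308.47222900390625), 88.8940200805664)
((493.4761962890625, 444.0557861328125), (183.15675354003906, 149.8262481689453), 2.0171258449554443)
```

View pics/s1.png

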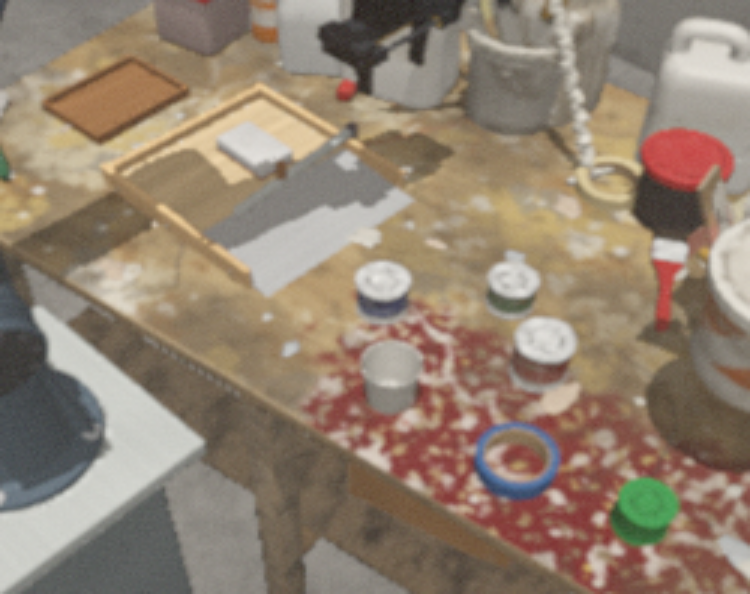

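```bash
cat > tray.py <<'E'
from h import *
from scipy.optimize import least_squares
def fit_tray():
    A=[]
    for n in ['scene','side']:
        c=cam(n)
        for d in robot.cut_out(n,'load_tray')[:1]:
            P=reg(c,d['region']); A.append(P[(P[:,2]>.036)&(P[:,2]<.044)])
    r=np.vstack(A)[:,:2]
    def seg(p,a,b):
        a=np.array(a);b=np.array(b);t=np.clip((p-a)@(b-a)/((b-a)@(b-a)),0,1)
        return np.linalg.norm(p-a-t[:,None]*(b-a),axis=1)
    def f(s):
        c,sn=np.cos(s[2]),np.sin(s[2]); p=(r-s[:2])@np.array([[c,-sn],[sn,c]])
        return np.minimum.reduce([seg(p,(-.204,.143),(.098,.143)),seg(p,(-.204,-.143),(.098,-.143)),seg(p,(.098,-.143),(.098,.143))])
    s=least_squares(f,[.506,.18,1.57],loss='soft_l1',f_scale=.004,x_scale=[.01,.01,.02]); return s.x,np.median(f(s.x)),len(r)
E
python3 - <<'E'
from tray import *
s,e,n=fit_tray(); print(s,e,n)
c,sn=np.cos(s[2]),np.sin(s[2]); T=np.array([[c,-sn],[sn,c]])
w=lambda x,y: s[:2]+T@[x,y]
print('hinge',w(-.09,-.153),'peg shut',w(-.09,-.003),'tool tray->load',T.T@(np.array([.4935,.4445])-s[:2]))
for nm,p in dict(a=(.447,-.158),b=(.497,-.365),c=(.566,-.268),blk=(.534,.176),peg=(.503,.082)).items(): print(nm,T.T@(np.array(p)-s[:2]))
E
```

```text
[0.50101365 0.186587   1.55370311] 0.0032890372663809675 946
hinge [0.65245299 0.09398501] peg shut [0.5024749  0.09654887] tool tray->load [0.2577469 0.0119209]
a [-0.34545988  0.04811595]
b [-0.55157502 -0.00541487]
c [-0.45340982 -0.07274683]
blk [-0.01002163 -0.03316248]
peg [-0.10453777 -0.0037737 ]
```

Request:
{"name": "send_rows", "arguments": {
  "deltas": "25 -40 40 0 0 0 1;20 -40 40 0 0 0 1;20 -20 20 0 0 0 1;15 -21 0 0 0 0 1;0 0 0 0 0 0 1;0 0 0 0 0 0 1",
  "newtons": 10
}}

```text
time: 1.95
position: [0.5056, 0.0797, 0.1928]
tool_rot: [0.707, 0.707, 0.001, 0.001]
ft_force: [0.3, 0.3, 0.4]
grip_width: 0.0873
grip_force: 0.0
```

```bash
python3 - <<'E'
from h import *
c=cam('wrist'); save(c,'w1.png')
for d in robot.cut_out('wrist','gate_grip'):
    P=reg(c,d['region']); t=P[P[:,2]>.07]; b=P[(P[:,2]>.048)&(P[:,2]<.062)]
    print(d['p'],d['box'],len(t),(t.min(0)+t.max(0))/2,np.ptp(t,axis=0))
    m=np.median(b,0); v=np.linalg.eigh(np.cov((b-m)[:,:2].T))[1][:,1]; print(m,v,b.min(0),b.max(0))
for d in robot.cut_out('wrist','sanding_block')[:2]:
    P=reg(c,d['region']);t=P[(P[:,2]>.04)&(P[:,2]<.053)]; print('blk',d['p'],d['box'],cv2.minAreaRect((t[:,:2]*1000).astype(np.float32)))
E
```

```text
0.8 [211.7, 180.2, 507.9, 228.8] 423 [0.50289315 0.0832373  0.07781256] [0.01548191 0.0155441  0.01529807]
[0.54629903 0.08783961 0.05552933] [-0.99664123 -0.08189177] [0.41329519 0.06892689 0.04801221] [0.6617754  0.10484706 0.06198112]
blk 0.66 [316.6, 22.9, 404.6, 156.5] ((536.0046997070312, 174.6084747314453), (99.8231201171875, 62.580806732177734), 87.70283508300781)
```

View pics/w1.png

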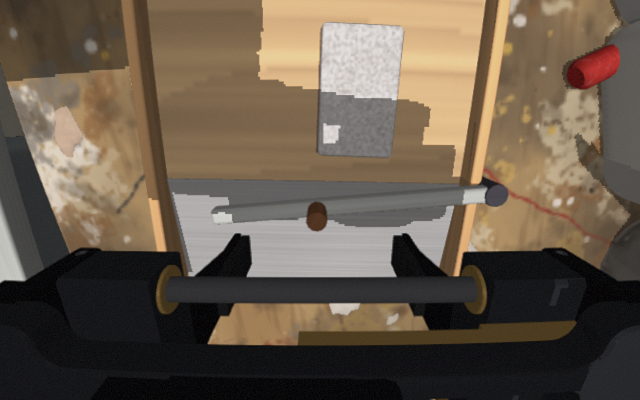

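Request:
{"name": "send_rows", "arguments": {
  "deltas": "3 -2 30 0 0 0 1;0 0 32 0 0 0 1;0 0 0 0 0 0 0.1;0 0 0 0 0 0 0.1;0 0 0 0 0 0 0.1;0 0 0 0 0 0 0.1;0 0 0 0 0 0 0.1"
}}

```text
time: 2.98
position: [0.5022, 0.0831, 0.1309]
tool_rot: [0.707, 0.707, 0.0, 0.0]
ft_force: [0.3, 0.2, 0.8]
grip_width: 0.0449
grip_force: 0.0
```

```bash
python3 - <<'E'
import numpy as np
H=np.array([.6525,.0955]);a=np.linspace(.083,1.68,15);p=H-.15*np.c_[np.cos(a),np.sin(a)]
print(np.round(np.diff(p,axis=0)[:,::-1]*1000,1),p[-1])
E
```

```text
[[-16.9   2.4]
 [-16.6   4.3]
 [-16.    6.2]
 [-15.2   7.9]
 [-14.1   9.6]
 [-13.   11.2]
 [-11.6  12.6]
 [-10.1  13.8]
 [ -8.5  14.9]
 [ -6.7  15.7]
 [ -4.9  16.4]
 [ -3.   16.8]
 [ -1.1  17.1]
 [  0.9  17.1]] [ 0.66884801 -0.05360648]
```

Fingers still closing; wait then check.

Request:
{"name": "send_rows", "arguments": {
  "deltas": "0 0 0 0 0 0 0;0 0 0 0 0 0 0;0 0 0 0 0 0 0;0 0 0 0 0 0 0;0 0 0 0 0 0 0;0 0 0 0 0 0 0"
}}

```text
time: 3.72
position: [0.5023, 0.083, 0.1302]
tool_rot: [0.707, 0.707, 0.0, 0.0]
ft_force: [1.6, 1.0, -1.0]
grip_width: 0.0158
grip_force: 10.0
```

Request:
{"name": "send_rows", "arguments": {
  "deltas": "-17 2.5 0 0 0 0 0;-16.5 4.5 0 0 0 0 0;-16 6 0 0 0 0 0;-15 8 0 0 0 0 0;-14 9.5 0 0 0 0 0;-13 11 0 0 0 0 0;-11.5 12.5 0 0 0 0 0;0 0 0 0 0 0 0"
}}

```text
time: 4.72
position: [0.5553, -0.0234, 0.13]
tool_rot: [0.707, 0.707, -0.003, -0.0]
ft_force: [-6.6, -7.0, 4.1]
grip_width: 0.0157
grip_force: 10.0
```

Request:
{"name": "send_rows", "arguments": {
  "deltas": "-9 15 0 0 0 0 0;-7.5 16 0 0 0 0 0;-6 16 0 0 0 0 0;-4.5 16.5 0 0 0 0 0;-3 17 0 0 0 0 0;-1 17 0 0 0 0 0;1 17 0 0 0 0 0;0 0 0 0 0 0 0"
}}

```text
time: 5.72
position: [0.6724, -0.0516, 0.1299]
tool_rot: [0.707, 0.707, 0.0, 0.002]
ft_force: [1.6, -2.7, -1.0]
grip_width: 0.0154
grip_force: 10.0
```

Request:
{"name": "send_rows", "arguments": {
  "deltas": "0 0 0 0 0 0 1;0 0 0 0 0 0 1;0 0 0 0 0 0 1;0 0 -50 0 0 0 1;45 -27 0 0 0 0 1;45 -27 0 0 0 0 1;45 -27 0 0 0 0 1;45 -27 0 0 0 0 1;46 -28 0 0 0 0 1;0 0 0 0 0 0 1"
}}

```text
time: 6.98
position: [0.5311, 0.1791, 0.1803]
tool_rot: [0.705, 0.709, -0.001, -0.001]
ft_force: [0.4, -0.8, -0.0]
grip_width: 0.0869
grip_force: 0.0
```

```bash
python3 - <<'E'
from h import *
c=cam('wrist'); save(c,'w2.png')
for d in robot.cut_out('wrist','sanding_block')[:2]:
    P=reg(c,d['region']);t=P[(P[:,2]>.04)&(P[:,2]<.053)]; print('blk',d['p'],d['box'],len(t),cv2.minAreaRect((t[:,:2]*1000).astype(np.float32)))
print(robot.get_obs()['position'])
c=cam('scene')
for th in ['gate_grip','sanding_block']:
  for d in robot.cut_out('scene',th)[:2]:
    P=reg(c,d['region']); t=P[P[:,2]>np.percentile(P[:,2],95)-.004]; print(th,d['p'],d['box'],np.median(t,0))
E
```

```text
blk 0.79 [289.3, 153.1, 367.3, 270.6] 8142 ((535.9339599609375, 174.96412658691406), (99.8729476928711, 61.412052154541016), 88.14289093017578)
[0.53445257 0.17660296 0.1806283 ]
gate_grip 0.84 [304.7, 164.7, 355.6, 186.9] [ 0.66933296 -0.05769086  0.07802704]
gate_grip 0.18 [351.9, 217.7, 369.2, 240.0] [ 0.5612127  -0.27087222  0.05310608]
sanding_block 0.61 [261.1, 161.5, 290.7, 187.2] [0.53512683 0.17224033 0.04948076]
```

Request:
{"name": "send_rows", "arguments": {
  "deltas": "-2 1.5 40 0 0 0 1;0 0 30 0 0 0 1;0 0 12 0 0 0 1;0 0 0 0 0 0 0.5;0 0 0 0 0 0 0.5;0 0 0 0 0 0 0.5;0 0 0 0 0 0 0.5;0 0 0 0 0 0 0.5",
  "newtons": 20
}}

```text
time: 8.22
position: [0.5365, 0.1741, 0.0993]
tool_rot: [0.707, 0.707, 0.001, 0.001]
ft_force: [-1.2, -0.6, 6.0]
grip_width: 0.0641
grip_force: 19.9
```

Request:
{"name": "send_rows", "arguments": {
  "deltas": "0 0 -30 0 0 0 0.5;0 0 -50 0 0 0 0.5;35 -3 0 0 0 0 0.5;45 -8 0 0 0 0 0.5;45 -8 0 0 0 0 0.5;45 -8 0 0 0 0 0.5;45 -8 0 0 0 0 0.5;45 -8 0 0 0 0 0.5;10 0 0 0 0 0 0.5;0 0 0 0 0 0 0.5"
}}

```text
time: 9.48
position: [0.4925, 0.4441, 0.1778]
tool_rot: [0.707, 0.708, -0.0, 0.0]
ft_force: [-0.9, -1.0, -1.3]
grip_width: 0.0642
grip_force: 19.8
```

```bash
python3 - <<'E'
from h import *
c=cam('wrist'); save(c,'w3.png')
for th in ['sanding_block','tool_tray']:
  for d in robot.cut_out('wrist',th)[:1]:
    P=reg(c,d['region']); print(th,d['p'],np.round(d['box']),cv2.minAreaRect((P[:,:2]*1000).astype(np.float32)),np.percentile(P[:,2],[5,50,95]))
print(robot.get_obs())
E
```

```text
sanding_block 0.82 [266. 162. 381. 331.] ((500.2403869628906, 391.7153015136719), (74.54924774169922, 217.2249755859375), 6.328353404998779) [0.11382243 0.12430436 0.12534218]
tool_tray 0.87 [210. 117. 427. 267.] ((493.10357666015625, 442.45941162109375), (195.9182891845703, 146.15281677246094), 1.473893404006958) [0.00476666 0.00616939 0.02212614]
{'time': 9.625, 'q': array([ 5.63161872e-01,  7.10973364e-01,  1.42440122e+00, -5.01949309e-04,
        1.00762271e+00,  5.64846872e-01]), 'joint_velocities': array([-0.00573632, -0.0029504 , -0.00242096,  0.00222705,  0.00165272,
        0.00197278]), 'joint_torque': array([ 5.27984742e-01, -4.96347106e+01, -1.53252393e+01,  9.33435420e-02,
       -1.10768963e-02, -1.96534522e-03]), 'position': array([0.49315947, 0.44251649, 0.17800561]), 'tool_rot': array([ 7.07607301e-01,  7.06605526e-01, -7.31760045e-04,  5.27211414e-05]), 'ft_force': array([-0.48318723, -0.50883667, -0.63995543]), 'moment': array([-0.0317726 , -0.02543314, -0.01956932]), 'grip_force': 19.847035109996796, 'grip_width': 0.06435619053110848}
```

View pics/w3.png

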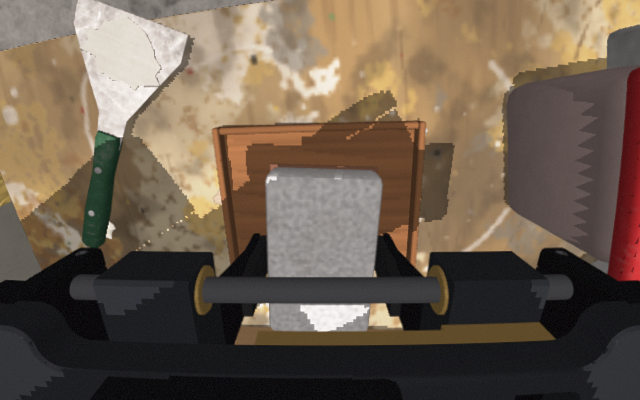

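Request:
{"name": "send_rows", "arguments": {
  "deltas": "0 0 40 0 0 0 0.5;0 0 35 0 0 0 0.5;0 0 10 0 0 0 0.5;0 0 6 0 0 0 0.5;0 0 0 0 0 0 0.5"
}}

```text
time: 10.25
position: [0.4937, 0.444, 0.0881]
tool_rot: [0.707, 0.707, 0.001, 0.0]
ft_force: [0.1, -1.1, -0.8]
grip_width: 0.0643
grip_force: 19.8
```

Request:
{"name": "send_rows", "arguments": {
  "deltas": "0 0 0 0 0 0 1;0 0 0 0 0 0 1;0 0 0 0 0 0 1;0 0 -40 0 0 0 1;0 0 -40 0 0 0 1;0 0 -30 0 0 0 1;0 0 0 0 0 0 1"
}}

```text
time: 11.12
position: [0.4944, 0.4451, 0.2005]
tool_rot: [0.707, 0.707, 0.003, 0.001]
ft_force: [-0.7, 0.2, -0.3]
grip_width: 0.087
grip_force: 0.0
```

```bash
cat > tins.py <<'E'
from h import *
def tins():
    for n in ['scene','side']:
        c=cam(n)
        for d in robot.cut_out(n,'tin_a'):
            P=reg(c,d['region'])
            if len(P)<5: continue
            z=np.percentile(P[:,2],90); t=P[abs(P[:,2]-z)<.008]
            print(n,round(d['p'],2),np.round(d['box']),'z %.3f'%z,np.round((np.percentile(t,2,0)+np.percentile(t,98,0))/2,3)[:2],np.round(np.ptp(t,axis=0),3)[:2])
E
python3 - <<'E'
from tins import *
c=cam('wrist'); save(c,'w4.png')
for d in robot.cut_out('wrist','sanding_block')[:2]:
    P=reg(c,d['region']); t=P[P[:,2]>.026];print(d['p'],np.round(d['box']),cv2.minAreaRect((t[:,:2]*1000).astype(np.float32)),np.percentile(P[:,2],[5,50,95]))
tins()
E
```

```text
0.73 [288. 141. 353. 251.] ((494.55517578125, 445.57183837890625), (99.47808837890625, 61.18009948730469), 88.15089416503906) [0.02922863 0.03186569 0.03300086]
scene 0.93 [311. 217. 328. 242.] z 0.061 [ 0.449 -0.157] [0.066 0.065]
scene 0.93 [359. 237. 384. 264.] z 0.073 [ 0.497 -0.368] [0.07  0.068]
scene 0.83 [394. 295. 414. 321.] z 0.053 [ 0.396 -0.58 ] [0.062 0.063]
scene 0.2 [349. 275. 376. 307.] z 0.034 [ 0.362 -0.436] [0.09  0.089]
side 0.74 [341. 162. 357. 183.] z 0.074 [ 0.496 -0.363] [0.066 0.078]
side 0.7 [335. 194. 355. 211.] z 0.061 [ 0.446 -0.154] [0.062 0.073]
side 0.6 [376. 152. 391. 167.] z 0.053 [ 0.402 -0.574] [0.061 0.064]
```

Request:
{"name": "send_rows", "arguments": {
  "deltas": "-30 0 0 0 0 0 0.46;-60 -5 0 0 0 0 0.46;-60 -5 0 0 0 0 0.46;-60 -6 0 0 0 0 0.46;-60 -6 0 0 0 0 0.46;-60 -6 0 0 0 0 0.46;-60 -6 0 0 0 0 0.46;-60 -6 0 0 0 0 0.46;-60 -6 0 0 0 0 0.46;-60 0 0 0 0 0 0.46"
}}

```text
time: 12.68
position: [0.446, -0.1276, 0.1966]
tool_rot: [0.707, 0.707, -0.0, -0.001]
ft_force: [0.9, -0.3, 0.7]
grip_width: 0.0402
grip_force: 0.0
```

Request:
{"name": "send_rows", "arguments": {
  "deltas": "-50 0 0 0 0 0 0.46;-45 0 0 0 0 0 0.46;0 0 0 0 0 0 0.46;0 0 0 0 0 0 0.46;0 0 0 0 0 0 0.46"
}}

```text
time: 13.3
position: [0.4465, -0.2193, 0.1969]
tool_rot: [0.707, 0.708, -0.0, -0.001]
ft_force: [1.1, -0.0, -0.1]
grip_width: 0.0404
grip_force: 0.0
```

```bash
cat > wt.py <<'E'
from h import *
def wt(name=None):
    c=cam('wrist')
    if name: save(c,name)
    for d in robot.cut_out('wrist','tin_a')[:4]:
        P=reg(c,d['region'])
        if len(P)<50: continue
        z=np.percentile(P[:,2],90); t=P[abs(P[:,2]-z)<.008]
        print(round(d['p'],2),np.round(d['box']),'z %.3f'%z,np.round((np.percentile(t,1,0)+np.percentile(t,99,0))/2,4)[:2],np.round(np.ptp(t,axis=0),3)[:2])
    o=robot.get_obs(); print(o['time'],o['position'],o['ft_force'],o['grip_width'])
E
python3 -c "
from wt import *
wt('w5.png')"
```

```text
0.76 [402. 211. 481. 254.] z 0.050 [ 0.5657 -0.249 ] [0.061 0.026]
0.66 [280.  87. 365. 177.] z 0.059 [ 0.4475 -0.1556] [0.066 0.066]
0.64 [333. 303. 378. 333.] z 0.062 [ 0.4852 -0.3361] [0.028 0.014]
13.4 [ 0.44684366 -0.21954657  0.19712892] [ 0.60022997 -0.76790843 -0.61283675] 0.039770852112220735
```

View pics/w5.png

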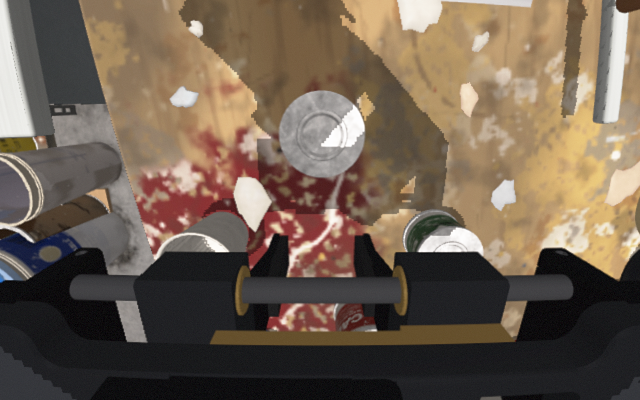

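Request:
{"name": "send_rows", "arguments": {
  "deltas": "0 0.5 0 0 10 0 0.46;-8 0 46 0 0 0 0.46;-8 0 46 0 0 0 0.46;-2 0 11 0 0 0 0.46;0 0 0 0 0 0 0.46;0 0 0 0 0 0 0.46"
}}

```text
time: 14.15
position: [0.4483, -0.2211, 0.0941]
tool_rot: [0.704, 0.705, 0.062, -0.06]
ft_force: [0.8, -0.2, -0.3]
grip_width: 0.0399
grip_force: 0.0
```

Request:
{"name": "send_rows", "arguments": {
  "deltas": "7.9 0 1.4 0 0 0 0.46;7.9 0 1.4 0 0 0 0.46;7.9 -0.5 1.4 0 0 0 0.46;14.8 -1 2.6 0 0 0 0.46;14.8 -1 2.6 0 0 0 0.46;14.8 -1 2.6 0 0 0 0.46"
}}

```text
time: 14.9
position: [0.444, -0.1507, 0.0928]
tool_rot: [0.704, 0.704, 0.062, -0.061]
ft_force: [-0.2, -2.6, 2.2]
grip_width: 0.0401
grip_force: 1.7
```

```bash
python3 -c "
from wt import *
wt('w6.png')"
```

```text
0.89 [251. 130. 392. 265.] z 0.059 [ 0.445  -0.1028] [0.067 0.066]
15.0 [ 0.44275604 -0.14881707  0.09262075] [-0.57168286  0.2303151   0.15179966] 0.04022627066169186
```

View pics/w6.png

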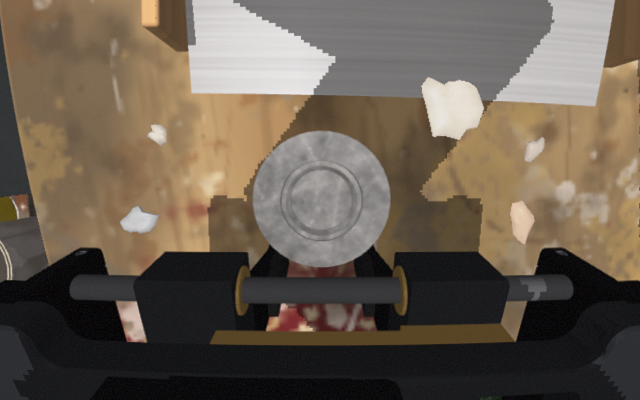

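Request:
{"name": "send_rows", "arguments": {
  "deltas": "10 -1 1.8 0 0 0 0.46;14.8 -1 2.6 0 0 0 0.46;14.8 -1 2.6 0 0 0 0.46;14.8 -1 2.6 0 0 0 0.46;14.8 -1 2.6 0 0 0 0.46;15.2 -1 0.5 0 0 0 0.46;15.2 -1 0.5 0 0 0 0.46"
}}

```text
time: 15.88
position: [0.4365, -0.0499, 0.097]
tool_rot: [0.704, 0.704, 0.062, -0.062]
ft_force: [0.3, -1.1, -1.0]
grip_width: 0.0401
grip_force: 0.8
```

```bash
python3 -c "
from wt import *
wt()"
```

```text
0.95 [254. 134. 391. 273.] z 0.067 [ 0.4371 -0.0049] [0.066 0.067]
15.975 [ 0.4357069  -0.04895536  0.09723069] [-0.94524157  0.20537482 -0.35965102] 0.03990967546164669
```

Request:
{"name": "send_rows", "arguments": {
  "deltas": "15.2 -1 0.5 0 0 0 0.46;15.2 -1 0.5 0 0 0 0.46;15.2 -1 0.5 0 0 0 0.46;15.2 -1 0.5 0 0 0 0.46;15.2 -1 0.5 0 0 0 0.46;15.2 -1 0.5 0 0 0 0.46"
}}

```text
time: 16.73
position: [0.431, 0.04, 0.1101]
tool_rot: [0.704, 0.705, 0.062, -0.061]
ft_force: [0.9, -3.5, 1.8]
grip_width: 0.0398
grip_force: 1.5
```

```bash
python3 -c "
from wt import *
wt()"
```

```text
0.98 [253. 133. 391. 267.] z 0.080 [0.4317 0.0845] [0.067 0.067]
16.825 [0.43023512 0.04081493 0.11018502] [-0.5825834   0.58027697  0.70893722] 0.04004447807542033
```

Request:
{"name": "send_rows", "arguments": {
  "deltas": "15.2 -1.2 0.5 0 0 0 0.46;15.2 -1.2 0.5 0 0 0 0.46;14.8 -1.2 2.2 0 0 0 0.46;14.8 -1.2 2.6 0 0 0 0.46;14.8 -1.2 2.6 0 0 0 0.46;14.8 -1.2 2.6 0 0 0 0.46;14.8 -1 2.6 0 0 0 0.46;10 0 1.8 0 0 0 0.46;0 0 0 0 0 0 0.46"
}}

```text
time: 17.95
position: [0.4226, 0.1552, 0.1146]
tool_rot: [0.704, 0.705, 0.062, -0.062]
ft_force: [0.1, 0.0, 0.1]
grip_width: 0.0401
grip_force: 0.0
```

```bash
python3 -c "
from wt import *
wt()
from tray import *
print(fit_tray())"
```

```text
0.79 [252. 126. 389. 260.] z 0.079 [0.4232 0.2049] [0.067 0.067]
18.05 [0.42282296 0.15450566 0.11461035] [-0.23667562 -0.25325861  0.61615651] 0.03981416217927501
(array([0.5010233 , 0.18801756, 1.55101521]), np.float64(0.0029608985937123744), 813)
```

Request:
{"name": "send_rows", "arguments": {
  "deltas": "-29.5 0 -5.2 0 0 0 0.46;8 0 -48 0 0 0 0.46;8 0 -48 0 0 0 0.46;-49.2 16 -8.7 0 0 0 0.46;-49.2 16 -8.7 0 0 0 0.46;-49.2 16 -8.7 0 0 0 0.46;-49.2 16 -8.7 0 0 0 0.46;-49.2 16 -8.7 0 0 0 0.46;-49.2 16 -8.7 0 0 0 0.46;-49.2 16 -8.7 0 0 0 0.46"
}}

```text
time: 19.5
position: [0.5347, -0.2282, 0.2119]
tool_rot: [0.705, 0.704, 0.062, -0.062]
ft_force: [1.1, -0.3, -0.9]
grip_width: 0.04
grip_force: 0.0
```

Request:
{"name": "send_rows", "arguments": {
  "deltas": "-49.2 16 -8.7 0 0 0 0.46;-49.2 15 -8.7 0 0 0 0.46;-10 0 -1.8 0 0 0 0.46;0 0 0 0 0 0 0.46;0 0 0 0 0 0 0.46"
}}

```text
time: 20.12
position: [0.565, -0.3345, 0.2118]
tool_rot: [0.704, 0.705, 0.062, -0.063]
ft_force: [0.5, -0.2, -0.4]
grip_width: 0.0397
grip_force: 0.0
```

```bash
python3 -c "
from wt import *
wt()
from tins import *
tins()
"
```

```text
0.74 [287. 128. 359. 196.] z 0.051 [ 0.5659 -0.2675] [0.061 0.062]
0.65 [211. 218. 294. 268.] z 0.071 [ 0.4948 -0.3452] [0.052 0.033]
20.225 [ 0.56549691 -0.33452097  0.21220341] [-0.74358538 -1.25757481  0.64895211] 0.04030724550058961
scene 0.81 [354. 216. 372. 240.] z 0.054 [ 0.565 -0.271] [0.061 0.057]
scene 0.75 [394. 295. 416. 323.] z 0.053 [ 0.397 -0.579] [0.065 0.064]
scene 0.71 [240. 172. 258. 194.] z 0.082 [0.423 0.203] [0.069 0.068]
scene 0.56 [362. 236. 382. 266.] z 0.073 [ 0.497 -0.369] [0.07  0.067]
side 0.85 [308. 248. 327. 270.] z 0.082 [0.423 0.205] [0.066 0.07 ]
side 0.8 [341. 162. 358. 183.] z 0.075 [ 0.496 -0.365] [0.066 0.073]
side 0.51 [322. 178. 334. 192.] z 0.055 [ 0.567 -0.268] [0.063 0.068]
```

Request:
{"name": "send_rows", "arguments": {
  "deltas": "-8 0.5 46 0 0 0 0.46;-8 0 46 0 0 0 0.46;-4 0 22 0 0 0 0.46;0 0 0 0 0 0 0.46;7.9 0 1.4 0 0 0 0.46;7.9 0 1.4 0 0 0 0.46;7.9 0 1.4 0 0 0 0.46;10 0 1.8 0 0 0 0.46;14.8 0 2.6 0 0 0 0.46;14.8 0 2.6 0 0 0 0.46"
}}

```text
time: 21.68
position: [0.5667, -0.2713, 0.0969]
tool_rot: [0.704, 0.704, 0.062, -0.061]
ft_force: [-0.2, -2.8, 2.3]
grip_width: 0.04
grip_force: 1.7
```

```bash
python3 -c "
from wt import *
wt()
"
```

```text
0.55 [263. 145. 383. 262.] z 0.051 [ 0.5678 -0.2264] [0.062 0.063]
0.53 [524.   0. 566.  44.] z 0.056 [ 0.6822 -0.1335] [0.017 0.022]
21.775 [ 0.56593288 -0.26906545  0.09625256] [ 0.47784826 -0.48727666  0.35271915] 0.040152563199974366
```

Request:
{"name": "send_rows", "arguments": {
  "deltas": "10 0 1.8 0 0 0 0.46;14.8 0 2.6 0 0 0 0.46;14.8 0 2.6 0 0 0 0.46;14.8 0 2.6 0 0 0 0.46;14.8 0 2.6 0 0 0 0.46;14.8 0 2.6 0 0 0 0.46;14.8 0 2.6 0 0 0 0.46;14.8 0 2.6 0 0 0 0.46;14.8 0 2.6 0 0 0 0.46;14.8 0 2.6 0 0 0 0.46"
}}

```text
time: 23.02
position: [0.5662, -0.1255, 0.0964]
tool_rot: [0.704, 0.704, 0.062, -0.062]
ft_force: [0.2, -0.9, -0.8]
grip_width: 0.0397
grip_force: 0.5
```

```bash
python3 -c "
from wt import *
wt()
"
```

```text
23.125 [ 0.56569848 -0.12423695  0.09641756] [-0.54946553  0.39438902  0.49446996] 0.04015567541046623
```

Request:
{"name": "send_rows", "arguments": {
  "deltas": "14.8 0 2.6 0 0 0 0.46;14.8 0 2.6 0 0 0 0.46;14.8 0 2.6 0 0 0 0.46;14.8 0 2.6 0 0 0 0.46;15.2 0 0.5 0 0 0 0.46;15.2 0 0.5 0 0 0 0.46"
}}

```text
time: 23.88
position: [0.566, -0.035, 0.1007]
tool_rot: [0.704, 0.704, 0.062, -0.062]
ft_force: [0.0, -1.9, -0.1]
grip_width: 0.0399
grip_force: 1.0
```

```bash
python3 -c "
from wt import *
wt('w7.png')
"
```

```text
0.83 [262. 142. 384. 262.] z 0.061 [0.5668 0.0081] [0.062 0.062]
23.975 [ 0.56555956 -0.03389272  0.10089697] [ 0.20716658 -0.06804411 -1.36247945] 0.0398402928902428
```

View pics/w7.png

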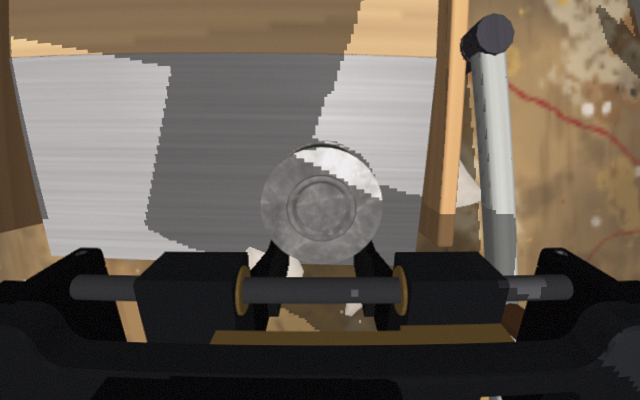

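Request:
{"name": "send_rows", "arguments": {
  "deltas": "15.2 0 0.5 0 0 0 0.46;15.2 0 0.5 0 0 0 0.46;15.2 0 0.5 0 0 0 0.46;15.2 0 0.5 0 0 0 0.46;15.2 0 0.5 0 0 0 0.46;15.2 0 0.5 0 0 0 0.46;15.2 0 0.5 0 0 0 0.46;14.8 0 2.5 0 0 0 0.46"
}}

```text
time: 24.98
position: [0.566, 0.0853, 0.1159]
tool_rot: [0.704, 0.704, 0.062, -0.062]
ft_force: [-0.4, -0.4, -0.2]
grip_width: 0.0403
grip_force: 0.6
```

```bash
python3 -c "
from wt import *
wt()
"
```

```text
0.89 [261. 142. 378. 260.] z 0.071 [0.5668 0.1309] [0.062 0.062]
0.78 [  0.   0. 158. 133.] z 0.079 [0.43   0.2026] [0.057 0.064]
25.075 [0.56562922 0.08617134 0.11581753] [0.76761674 0.16786513 0.21621832] 0.03978028258964424
```

Request:
{"name": "send_rows", "arguments": {
  "deltas": "14.8 0 2.6 0 0 0 0.46;14.8 0 2.6 0 0 0 0.46;14.8 0 2.6 0 0 0 0.46;14.8 0 2.6 0 0 0 0.46;8 0 1.4 0 0 0 0.46;0 0 0 0 0 0 0.46;-29.5 0 -5.2 0 0 0 0.46;8 0 -48 0 0 0 0.46;8 0 -48 0 0 0 0.46;-50.2 -6 -8.9 0 0 0 0.46"
}}

```text
time: 26.32
position: [0.5629, 0.0717, 0.2175]
tool_rot: [0.703, 0.706, 0.065, -0.058]
ft_force: [0.2, -0.8, 0.3]
grip_width: 0.0398
grip_force: 0.0
```

Request:
{"name": "send_rows", "arguments": {
  "deltas": "-50.2 -6 -8.9 0 0 0 0.46;-50.2 -6 -8.9 0 0 0 0.46;-50.2 -6 -8.9 0 0 0 0.46;-50.2 -6 -8.9 0 0 0 0.46;-50.2 -6 -8.9 0 0 0 0.46;-50.2 -6 -8.9 0 0 0 0.46;-50.2 -7 -8.9 0 0 0 0.46;-50.2 -7 -8.9 0 0 0 0.46;-50.2 -7 -8.9 0 0 0 0.46;-50.2 -6 -8.9 0 0 0 0.46"
}}

```text
time: 27.58
position: [0.4965, -0.4412, 0.2138]
tool_rot: [0.705, 0.704, 0.062, -0.062]
ft_force: [1.0, -0.6, -1.1]
grip_width: 0.0402
grip_force: 0.0
```

Request:
{"name": "send_rows", "arguments": {
  "deltas": "0 0 0 0 0 0 0.46;0 0 0 0 0 0 0.46"
}}

```text
time: 27.82
position: [0.4967, -0.4388, 0.2134]
tool_rot: [0.705, 0.704, 0.062, -0.062]
ft_force: [-0.3, 0.2, -0.6]
grip_width: 0.0403
grip_force: 0.0
```

```bash
python3 -c "
from wt import *
wt()
from tins import *
tins()
"
```

```text
0.79 [281. 111. 366. 194.] z 0.071 [ 0.497  -0.3657] [0.07 0.07]
27.925 [ 0.49727206 -0.43774038  0.21360782] [ 0.49743436  0.51711373 -0.89025406] 0.039857459413307164
scene 0.94 [363. 238. 381. 267.] z 0.073 [ 0.492 -0.367] [0.06 0.07]
scene 0.91 [393. 295. 415. 320.] z 0.053 [ 0.395 -0.579] [0.062 0.063]
scene 0.56 [242. 171. 258. 193.] z 0.082 [0.423 0.203] [0.064 0.069]
scene 0.54 [269. 158. 284. 175.] z 0.074 [0.567 0.195] [0.057 0.059]
side 0.86 [340. 162. 359. 184.] z 0.075 [ 0.498 -0.364] [0.068 0.074]
side 0.85 [276. 238. 289. 259.] z 0.074 [0.567 0.199] [0.062 0.065]
side 0.68 [307. 246. 328. 272.] z 0.081 [0.422 0.207] [0.062 0.071]
side 0.48 [270. 186. 296. 228.] z 0.065 [ 0.667 -0.011] [0.044 0.252]
```

Request:
{"name": "send_rows", "arguments": {
  "deltas": "-8 0 46 0 0 0 0.46;-8 0 46 0 0 0 0.46;-4 0 23 0 0 0 0.46;0 0 0 0 0 0 0.46;7.9 0 1.4 0 0 0 0.46;7.9 0 1.4 0 0 0 0.46;7.9 0 1.4 0 0 0 0.46;10 0 1.8 0 0 0 0.46;14.8 0 2.6 0 0 0 0.46;14.8 0 2.6 0 0 0 0.46"
}}

```text
time: 29.38
position: [0.4975, -0.3742, 0.0974]
tool_rot: [0.704, 0.704, 0.062, -0.061]
ft_force: [0.1, -2.1, 1.3]
grip_width: 0.04
grip_force: 1.4
```

```bash
python3 -c "
from wt import *
wt()
"
```

```text
29.475 [ 0.49700509 -0.37187796  0.09692761] [ 0.37781567 -0.78829677  0.4820003 ] 0.04003811013477164
```

Request:
{"name": "send_rows", "arguments": {
  "deltas": "10 0 1.8 0 0 0 0.46;14.8 0 2.6 0 0 0 0.46;14.8 0 2.6 0 0 0 0.46;14.8 0 2.6 0 0 0 0.46;14.8 0 2.6 0 0 0 0.46;14.8 0 2.6 0 0 0 0.46;14.8 0 2.6 0 0 0 0.46;14.8 0 2.6 0 0 0 0.46;14.8 0 2.6 0 0 0 0.46;14.8 0 2.6 0 0 0 0.46"
}}

```text
time: 30.72
position: [0.4972, -0.2284, 0.097]
tool_rot: [0.704, 0.704, 0.062, -0.062]
ft_force: [0.6, -0.5, -0.7]
grip_width: 0.04
grip_force: 0.6
```

```bash
python3 -c "
from wt import *
wt()
from tins import *
tins()
"
```

```text
0.92 [246. 118. 403. 273.] z 0.071 [ 0.498 -0.178] [0.071 0.07 ]
0.56 [630.   0. 636. 130.] z 0.048 [ 0.6729 -0.1069] [0.013 0.072]
30.825 [ 0.49662831 -0.22690267  0.09698567] [-1.28465527 -0.53549816  0.44094913] 0.04010487756237492
scene 0.83 [240. 174. 256. 194.] z 0.082 [0.421 0.203] [0.065 0.068]
scene 0.76 [393. 299. 416. 321.] z 0.053 [ 0.395 -0.579] [0.061 0.063]
scene 0.68 [271. 160. 282. 175.] z 0.074 [0.568 0.199] [0.065 0.066]
side 0.89 [306. 247. 323. 267.] z 0.081 [0.423 0.208] [0.063 0.07 ]
side 0.8 [275. 237. 291. 260.] z 0.073 [0.567 0.201] [0.063 0.067]
side 0.59 [326. 184. 342. 208.] z 0.074 [ 0.496 -0.172] [0.065 0.075]
```

Request:
{"name": "send_rows", "arguments": {
  "deltas": "10 0 1.8 0 0 0 0.46;14.8 0 2.6 0 0 0 0.46;14.8 0 2.6 0 0 0 0.46;14.8 0 2.6 0 0 0 0.46;14.8 0 2.6 0 0 0 0.46;14.8 0 2.6 0 0 0 0.46;14.8 0 2.6 0 0 0 0.46;14.8 0 2.6 0 0 0 0.46;14.8 0 2.6 0 0 0 0.46;14.8 0 2.6 0 0 0 0.46"
}}

```text
time: 32.28
position: [0.4974, -0.0832, 0.0972]
tool_rot: [0.704, 0.704, 0.062, -0.061]
ft_force: [-0.0, -2.1, 1.0]
grip_width: 0.04
grip_force: 1.1
```

Request:
{"name": "send_rows", "arguments": {
  "deltas": "14.8 0 2.6 0 0 0 0.46;15.2 0 0.5 0 0 0 0.46;15.2 0 0.5 0 0 0 0.46;15.2 0 0.5 0 0 0 0.46;15.2 0 0.5 0 0 0 0.46"
}}

```text
time: 32.9
position: [0.4971, -0.0076, 0.1058]
tool_rot: [0.704, 0.704, 0.062, -0.062]
ft_force: [0.2, -1.7, -0.7]
grip_width: 0.0396
grip_force: 0.7
```

```bash
python3 -c "
from wt import *
wt()
"
```

```text
0.59 [243. 127. 403. 277.] z 0.086 [0.4981 0.0388] [0.071 0.068]
33.0 [ 0.49664297 -0.00680205  0.10598321] [ 0.05777341 -0.04697867 -0.32102113] 0.03981549789589301
```

Request:
{"name": "send_rows", "arguments": {
  "deltas": "10 0 0.4 0 0 0 0.46;15.2 -0.4 0.5 0 0 0 0.46;15.2 -0.4 0.5 0 0 0 0.46;15.2 -0.4 0.5 0 0 0 0.46;15.2 -0.4 0.5 0 0 0 0.46;15.2 -0.4 0.5 0 0 0 0.46;14.8 0 2.6 0 0 0 0.46;14.8 0 2.6 0 0 0 0.46;8 0 1.4 0 0 0 0.46;0 0 0 0 0 0 0.46"
}}

```text
time: 34.25
position: [0.4951, 0.1154, 0.1178]
tool_rot: [0.704, 0.705, 0.062, -0.062]
ft_force: [0.5, 0.9, -0.2]
grip_width: 0.0401
grip_force: 0.0
```

```bash
python3 -c "
from wt import *
wt('w8.png')
"
```

```text
0.97 [246. 115. 402. 268.] z 0.091 [0.4961 0.1669] [0.071 0.07 ]
0.93 [378.  66. 516. 187.] z 0.071 [0.5665 0.2002] [0.063 0.062]
0.65 [110.  43. 264. 181.] z 0.079 [0.4236 0.2048] [0.068 0.066]
34.35 [0.49521033 0.11469605 0.11774136] [ 0.05259298  0.26981045 -0.56827533] 0.03988906202064043
```

View pics/w8.png

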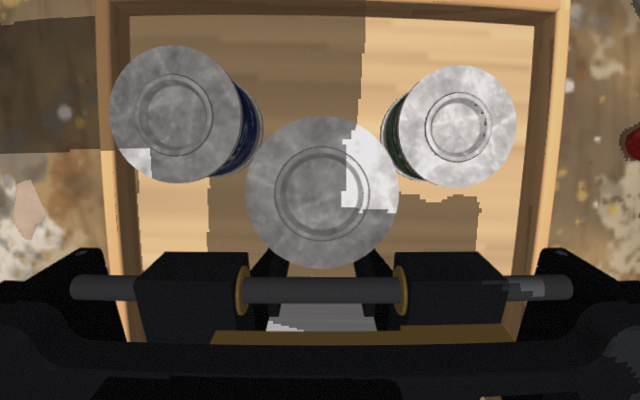

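Request:
{"name": "send_rows", "arguments": {
  "deltas": "-39.4 0 -7 0 0 0 0.46;8 0 -45 0 0 0 0.46;8 0 -44 0 0 0 0.46;0 0 0 0 -10 0 0.5;-33 43 0 0 0 0 0.5;-33 43 0 0 0 0 0.5;-33 43 0 0 0 0 0.5;-31 44 0 0 0 0 0.5;0 0 0 0 0 0 0.5;0 0 0 0 0 0 0.5"
}}

```text
time: 35.6
position: [0.667, -0.0552, 0.2074]
tool_rot: [0.707, 0.707, -0.001, -0.001]
ft_force: [-0.4, 0.7, -0.3]
grip_width: 0.0435
grip_force: 0.0
```

```bash
python3 - <<'E'
from h import *
print(robot.get_obs()['position'],robot.get_obs()['tool_rot'])
for n in ['wrist','scene','side']:
  c=cam(n)
  for d in robot.cut_out(n,'gate_grip')[:1]:
    P=reg(c,d['region']); t=P[(P[:,2]>.066)&(P[:,2]<.09)]
    print(n,d['p'],np.round(d['box']),len(t),(t.min(0)+t.max(0))/2,np.ptp(t,axis=0))
E
```

```text
[ 0.66697918 -0.05518166  0.20742279] [ 7.07489466e-01  7.06722011e-01 -6.62096597e-04 -1.48884821e-03]
wrist 0.98 [288.   0. 340. 277.] 392 [ 0.67234558 -0.05312606  0.07574942] [0.01503517 0.01572654 0.01906744]
scene 0.61 [305. 164. 355. 188.] 18 [ 0.67155394 -0.05825661  0.07710311] [0.01328091 0.01204634 0.02041496]
side 0.67 [291. 230. 314. 258.] 137 [0.49328034 0.16722187 0.07810775] [0.06244105 0.07288699 0.02375701]
```

Request:
{"name": "send_rows", "arguments": {
  "deltas": "2 5 0 0 0 0 0.5;0 0 40 0 0 0 0.5;0 0 37 0 0 0 0.5;0 0 0 0 0 0 0;0 0 0 0 0 0 0;0 0 0 0 0 0 0;0 0 0 0 0 0 0;0 0 0 0 0 0 0;0 0 0 0 0 0 0",
  "newtons": 10
}}

```text
time: 37.02
position: [0.6741, -0.0532, 0.1331]
tool_rot: [0.707, 0.707, 0.001, 0.001]
ft_force: [-0.2, 0.1, 5.7]
grip_width: 0.0156
grip_force: 10.0
```

```bash
python3 - <<'E'
import numpy as np
H=np.array([.6525,.0955]);a0=np.arctan2(.149,-.0195);a=np.linspace(a0,-.02,18);p=H-.15*np.c_[np.cos(a),np.sin(a)]
print(a0,p[0]);print(np.round(np.diff(p,axis=0)[:,::-1]*1000,1).tolist(),p[-1])
E
```

```text
1.7009292182493019 [ 0.67196489 -0.0532317 ]
[[-1.2, -15.1], [0.3, -15.2], [1.9, -15.1], [3.4, -14.8], [4.9, -14.4], [6.3, -13.8], [7.6, -13.1], [8.9, -12.3], [10.1, -11.3], [11.2, -10.2], [12.2, -9.0], [13.0, -7.8], [13.8, -6.4], [14.3, -5.0], [14.8, -3.5], [15.0, -2.0], [15.2, -0.5]] [0.50253   0.0984998]
```

Request:
{"name": "send_rows", "arguments": {
  "deltas": "0 0 -3 0 0 0 0;-1 -15 0 0 0 0 0;0.5 -15 0 0 0 0 0;2 -15 0 0 0 0 0;3.5 -15 0 0 0 0 0;5 -14.5 0 0 0 0 0;6.5 -14 0 0 0 0 0;7.5 -13 0 0 0 0 0;9 -12 0 0 0 0 0;0 0 0 0 0 0 0"
}}

```text
time: 38.28
position: [0.5579, -0.019, 0.134]
tool_rot: [0.707, 0.707, -0.001, -0.002]
ft_force: [-0.5, -2.6, -7.1]
grip_width: 0.0152
grip_force: 10.0
```

Request:
{"name": "send_rows", "arguments": {
  "deltas": "10 -11.5 0 0 0 0 0;11 -10 0 0 0 0 0;12 -9 0 0 0 0 0;13 -8 0 0 0 0 0;14 -6.5 0 0 0 0 0;14 -5 0 0 0 0 0;15 -3.5 0 0 0 0 0;15 -2 0 0 0 0 0;14 0 0 0 0 0 0;0 0 0 0 0 0 0"
}}

```text
time: 39.52
position: [0.5022, 0.0998, 0.1342]
tool_rot: [0.707, 0.708, -0.001, -0.002]
ft_force: [-5.1, 0.5, -0.1]
grip_width: 0.0157
grip_force: 10.0
```

```bash
python3 -c "
from wt import *
wt('w9.png')
"
```

```text
0.89 [371.   9. 509. 140.] z 0.071 [0.5665 0.2001] [0.063 0.063]
0.87 [231.  64. 388. 216.] z 0.091 [0.496  0.1673] [0.071 0.07 ]
0.85 [ 89.   0. 251. 134.] z 0.079 [0.4237 0.2027] [0.067 0.062]
39.625 [0.50228509 0.09933088 0.13424679] [-4.9250027   1.02543585 -0.64290053] 0.015813915962789
```

Request:
{"name": "send_rows", "arguments": {
  "deltas": "3 0 0 0 0 0 0;0 0 0 0 0 0 0;0 0 0 0 0 0 0"
}}

```text
time: 40.0
position: [0.5022, 0.102, 0.1342]
tool_rot: [0.707, 0.707, -0.001, -0.002]
ft_force: [-4.7, -0.5, -0.3]
grip_width: 0.0156
grip_force: 10.0
```

Request:
{"name": "send_rows", "arguments": {
  "deltas": "-2 0 0 0 0 0 0;0 0 0 0 0 0 0.5;0 0 0 0 0 0 0.5;0 0 0 0 0 0 0.5;0 0 0 0 0 0 0.5;0 0 -30 0 0 0 0.5;0 0 -50 0 0 0 0.5;-50 0 -30 0 0 0 0.5;-40 0 0 0 0 0 0.5;0 0 0 0 0 0 0.5"
}}

```text
time: 41.25
position: [0.5051, 0.0066, 0.2451]
tool_rot: [0.709, 0.706, 0.001, 0.001]
ft_force: [0.3, 0.2, -0.1]
grip_width: 0.0436
grip_force: 0.0
```

```bash
python3 - <<'E'
from h import *
from tins import tins
from tray import fit_tray
c=cam('wrist'); save(c,'w10.png')
s=fit_tray()[0]; print(s)
for n in ['wrist','scene']:
  c=cam(n)
  d=robot.cut_out(n,'gate_grip')[0]
  P=reg(c,d['region']); b=P[(P[:,2]>.048)&(P[:,2]<.059)]; t=P[(P[:,2]>.066)&(P[:,2]<.09)]
  m=np.median(b,0); v=np.linalg.eigh(np.cov((b-m)[:,:2].T))[1][:,1]; print(n,d['p'],(t.min(0)+t.max(0))/2, v, np.arctan(v[1]/v[0])-(s[2]-np.pi/2))
c=cam('scene')
for th in ['sanding_block','cup','tape_blue']:
  for d in robot.cut_out('scene',th)[:2]:
    P=reg(c,d['region']); t=P[P[:,2]>np.percentile(P[:,2],95)-.008]; print(th,round(d['p'],2),(t.min(0)+t.max(0))/2)
tins(); print(robot.get_obs()['position'])
E
```

```text
[0.50111565 0.18641412 1.55273485]
wrist 0.71 [0.50238872 0.0915042  0.08311462] [-0.99972574 -0.02341881] 0.04148242399895767
scene 0.5 [0.50159776 0.08848884 0.07827175] [-0.99979345 -0.02032371] 0.03838658679881844
sanding_block 0.48 [0.49350217 0.44369533 0.03676035]
cup 0.91 [ 0.34324195 -0.26684044  0.07510285]
cup 0.66 [0.42133639 0.20200487 0.08008864]
tape_blue 0.91 [ 0.36193218 -0.43452748  0.03201612]
scene 0.85 [242. 173. 257. 195.] z 0.082 [0.424 0.202] [0.068 0.068]
scene 0.79 [394. 296. 416. 320.] z 0.053 [ 0.396 -0.58 ] [0.066 0.062]
scene 0.66 [258. 166. 277. 188.] z 0.094 [0.497 0.164] [0.072 0.071]
scene 0.66 [214. 143. 241. 165.] z 0.038 [0.493 0.443] [0.063 0.107]
scene 0.63 [269. 161. 283. 176.] z 0.074 [0.551 0.213] [0.009 0.017]
side 0.95 [306. 244. 329. 271.] z 0.081 [0.424 0.205] [0.068 0.07 ]
side 0.72 [271. 239. 288. 260.] z 0.074 [0.567 0.199] [0.062 0.067]
side 0.62 [237. 286. 304. 338.] z 0.022 [0.493 0.447] [0.186 0.144]
side 0.6 [290. 230. 312. 260.] z 0.094 [0.497 0.169] [0.069 0.069]
[0.50426715 0.00891563 0.2442812 ]
```

View pics/w10.png

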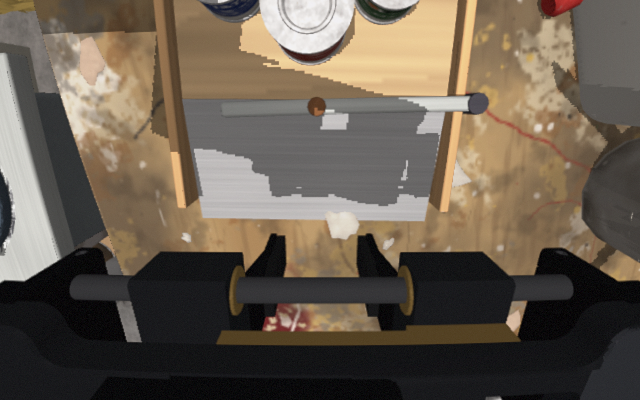

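Request:
{"name": "send_rows", "arguments": {
  "deltas": "25 -2 30 0 0 0 0;20 0 40 0 0 0 0;0 0 40 0 0 0 0;0 0 0 0 0 0 0;8 0 0 0 0 0 0;5 0 0 0 0 0 0;4 0 0 0 0 0 0;4 0 0 0 0 0 0;2 0 0 0 0 0 0;0 0 0 0 0 0 0"
}}

```text
time: 43.35
position: [0.5023, 0.0771, 0.1344]
tool_rot: [0.707, 0.707, 0.0, 0.0]
ft_force: [0.8, 0.8, 0.0]
grip_width: 0.0007
grip_force: 0.0
```

Request:
{"name": "send_rows", "arguments": {
  "deltas": "4 0 0 0 0 0 0;0 0 0 0 0 0 0"
}}

```text
time: 43.6
position: [0.5023, 0.0802, 0.1343]
tool_rot: [0.707, 0.708, -0.001, 0.0]
ft_force: [-0.6, -4.5, -0.1]
grip_width: 0.0003
grip_force: 2.3
```

Request:
{"name": "send_rows", "arguments": {
  "deltas": "3 0 0 0 0 0 0;0 0 0 0 0 0 0"
}}

```text
time: 43.85
position: [0.5023, 0.0809, 0.1343]
tool_rot: [0.706, 0.708, -0.002, 0.002]
ft_force: [-1.8, -15.1, 1.6]
grip_width: 0.0003
grip_force: 8.0
```

Request:
{"name": "send_rows", "arguments": {
  "deltas": "3 0 0 0 0 0 0;0 0 0 0 0 0 0"
}}

```text
time: 44.1
position: [0.5024, 0.0814, 0.1343]
tool_rot: [0.705, 0.709, -0.004, 0.003]
ft_force: [-2.2, -27.2, 2.0]
grip_width: 0.0001
grip_force: 13.7
```

The gate is now hard against its stop, so it is shut. I'll back away.

Request:
{"name": "send_rows", "arguments": {
  "deltas": "-20 0 0 0 0 0 0;-50 0 -20 0 0 0 0;-40 0 -50 0 0 0 0;0 0 -30 0 0 0 0;0 0 0 0 0 0 0;0 0 0 0 0 0 0"
}}

```text
time: 44.85
position: [0.5016, -0.0216, 0.2324]
tool_rot: [0.707, 0.707, -0.0, -0.001]
ft_force: [0.0, 0.7, -0.2]
grip_width: 0.0004
grip_force: 0.0
```

```bash
python3 - <<'E'
from h import *
from tins import tins
c=cam('scene')
d=robot.cut_out('scene','gate_grip')[0]
P=reg(c,d['region']); b=P[(P[:,2]>.048)&(P[:,2]<.059)]; t=P[(P[:,2]>.066)&(P[:,2]<.09)]
m=np.median(b,0); v=np.linalg.eigh(np.cov((b-m)[:,:2].T))[1][:,1]; print(d['p'],(t.min(0)+t.max(0))/2, v)
tins(); o=robot.get_obs(); print(o['time'],o['position'],o['ft_force'])
E
```

```text
0.76 [0.50152798 0.0948306  0.07713367] [-0.99943799  0.03352177]
scene 0.92 [393. 297. 415. 322.] z 0.053 [ 0.397 -0.579] [0.065 0.064]
scene 0.91 [259. 166. 278. 189.] z 0.093 [0.497 0.164] [0.073 0.072]
scene 0.65 [243. 172. 257. 195.] z 0.082 [0.424 0.203] [0.067 0.07 ]
scene 0.64 [270. 157. 280. 165.] z 0.079 [0.569 0.211] [0.048 0.037]
scene 0.54 [263. 172. 300. 196.] z 0.070 [0.494 0.093] [0.032 0.013]
side 0.81 [292. 232. 312. 257.] z 0.094 [0.496 0.167] [0.069 0.073]
side 0.73 [246. 208. 357. 291.] z 0.043 [0.501 0.147] [0.309 0.323]
side 0.68 [271. 236. 290. 259.] z 0.074 [0.567 0.201] [0.062 0.065]
side 0.62 [304. 249. 327. 270.] z 0.081 [0.424 0.207] [0.065 0.068]
45.15 [ 0.50194176 -0.02169148  0.23220451] [ 0.06628502 -0.83446632  0.09223736]
```

```bash
python3 -c "
from rig import robot
print(robot.hand_in())"
```

```text
the job is handed in; nothing more can be done
None
```

I handed the job in at about 45 s: the sanding block lies flat in the tool tray, all three tins stand upright on the deck, and the gate is pushed shut against its stop. By camera the cup and tape had not moved, and no verdict came back.

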